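Refit the spray arm of an instrument-washer rack

ROBOT

A 6-joint arm with a two-finger parallel gripper is mounted at the origin on the work surface. World frame = base frame: x ahead of the robot, y to its left, z up, the work surface at z = 0. Lengths are in m, angles in rad, forces in N, time in s.
With the tool pointing down it reaches from about 0.3 to 0.775 m from the base axis. Payload 14.6 kg.
Tool frame: the origin (TCP) lies on the centre line of the jaws, within the pads' length; the fingertips stand ctrl.tcp_to_tips ahead of it and the grasp point (between the pads) lies 2 mm behind it (ctrl.tcp_to_tips is the distance from the TCP to the fingertips, in m); z points along the fingers, y is the line along which they close (so a half turn about z gives the same grasp; the last joint's range is limited). The gripper opens to 94 mm and grips with 3 to 60 N. Pads are 16 mm wide; open, the fingers measure 119 mm over their backs; the gripper's body (75 mm by 177 mm) begins 78 mm behind the grasp point.
Start: joints at [1.151, 0.3, 1.521, -0, 1.321, -0.067], TCP at [0.19, 0.516, 0.222] pointing down, gripper open.
Joint ranges: [-3.03, 3.03], [-0.79, 2.21], [0.23, 2.52], [-1.04, 4.18], [0, 3.07], [-2.55, 2.55]. Speed limits (rad/s): [2.22, 2.22, 2.57, 3.14, 3.14, 3.14].

INTERFACE

Orientations are given as [roll, pitch, yaw] about the fixed x, y, z axes, in that order (R = Rz(yaw) Ry(pitch) Rx(roll)).
In Python, from station import telemetry, viewer, hand_in, ctrl gives the robot as it stands.
- The arm moves only by the tool step_arm, never from a script. Its argument "plan" is a list of rows, each an object of numbers: "dx", "dy", "dz": the shift along the tool's x, y, z scaled (see below); "rx", "ry", "rz": the turn, a rotation vector about the tool's x, y, z scaled (see below); "claw": the closure, from 0 (fully open) to 1 (shut). In form: [{"dx": .., "dy": .., "dz": .., "rx": .., "ry": .., "rz": .., "claw": ..}, ...]. A call has 1 to 10 rows; each row shifts and turns the commanded pose from where the row before left it, along the tool's axes as they then stand; what a row does not reach is not made up. The controller multiplies each number of a shift by 0.1 m and each number of a turn by 90 degrees. A row lasts 1/10 s, in which the tool goes at most 50 mm and 8.59 degrees, less where a joint would pass 70% of its speed; a pose out of reach is approached as far as the arm can. A call with a number of a shift or a turn outside -1 to 1 is refused whole. A call with a gripper value outside its range is refused whole. The fingers move at their own pace and stop on an object; "grip_force" is the grip in N (left out, the last holds). Time passes only in rows, so rows that do not move let the fingers close. It gives the time, the measured TCP pose, the force, the opening and the grip force at its end, in the units of the state.
- telemetry.get_obs(): the state, without advancing time (a new reading comes with each control period).
- viewer.camera(name): name is "side" or "top"; returns a dict with "img" (420x560x3 uint8, red, green, blue), "z_map" (420x560 float32, m along the optical axis (not along the pixel's ray), 0 where there is no reading), "fx", "fy", "cx", "cy" (pixels), "dist" ([k1, k2, p1, p2, k3] as OpenCV has them; the pictures are not rectified), "R" (3x3) and "t" (3): a world point X has camera coordinates R X + t. Camera axes: x right, y down, z forward; pixel columns grow to the right and rows downward; lengths in m; the calibration is good to about 2 mm. A picture is of the moment at which its call begins.
- hand_in(): hands the job in; it is judged then, once.
Trained networks look in a picture, given as the dict that the camera call returned (one of the last four; its "shot" number tells which), for a name from the list of things; names that differ only in an ending like _2 or _b are one class to them, and where a whole thing is asked for, a point or a joint stands for the part that bears it (a point fixed in the world has none). Each returns a list of dicts, best first, with "score" (0 to 1); they miss things now and then, are a little off and sometimes report something else, mostly with a low value. They report only what shows in the picture. A call takes as long as a camera call. They do not tell look-alikes from the thing itself.
- viewer.recognise(target, picture): "rect" ([left, top, right, bottom] in pixels, round what is visible of it).
The state is a dict: "time_s": time; "qpos": joint angles; "joint_vel": joint speeds; "tau": joint torques, N m; "ee_pos": TCP position; "eef_rot": TCP orientation; "force": force on the tool from outside, world axes, zero at the start; "moment": the same for the moment, N m; "grip_width": finger opening in m; "grip_force": force on a finger pad.
Only numpy, scipy, OpenCV 4.12 (cv2) and the standard library are available. Lean on these libraries where they do the work, as an engineer would, in place of code of your own. Each camera call takes 0.05 s, during which the arm holds its last target. There are 200 camera calls.

TASK

Put the washer rack's spray arm back on its spindle: first the blue square collar, turned until it drops over the square key and sits flat on the grey plinth, then the metal spray arm, then the red retaining ring, each threaded down the spindle fully home on the one below. Feel for the key rather than forcing anything, and leave the cups, dish and bottle where they are.

Things in the scene. Friction and masses are not known exactly. Their poses are not given: they have to be found in the camera images.
- seat (a point): Centre of the top face of the fixed grey plinth, on the axis of its upright steel spindle; z up. The spindle stands 70 mm above this point: its lowest 20 mm are a dark square key, 30 x 30 mm (42 mm over the corners, which stand out beyond the neck as a flat shoulder); above is a round steel neck of 28 mm diameter whose last 5 mm taper to 20 mm.
- spindle_top (a point): Top end of the spindle, 70 mm above seat; its axes are the plinth's. The spindle turns stiffly about its upright axis (0.15 N m friction, stays where left). The key's angle varies from start to start, does not follow the plinth's yaw and is not reported: find it by turning the collar on it. It repeats every 90 degrees.
- hub: The plinth with its spindle, fixed to the table, place and yaw vary: 120 x 120 mm, 30 mm high; origin at the centre of its underside, 30 mm below seat. A pipe stub up to 32 mm high with a brass nut leaves its +x face by 25 mm.
- collar_mid (a point): Centre (half-way up) of the loose blue collar, 60 x 60 mm, 34 mm high, 0.08 to 0.17 kg; square through-bore 32.5 mm, parallel to its sides (x, y); z up. Passes the neck at any angle, but the key only within about 4 degrees of the key's angle (modulo 90), else it rests on the key's shoulder 20 mm too high. Home: flat on the plinth, centre 17 mm above seat.
- sprayer_mid (a point): Centre (half-way up) of the hub of the loose metal spray arm: round hub 56 mm across, 20 mm high, bore 31 mm; two tubes 22 mm wide, 14 mm high run along its +x and -x to 190 mm overall, flush with its underside, brass nozzles on top. z up; 0.19 to 0.31 kg. The hub is clear for a grip across its y. Home: on the collar, centre 44 mm above seat, any yaw.
- lock_mid (a point): Centre (half-way up) of the loose red retaining ring: 54 mm across, 36 mm high, bore 31 mm right through, same either way up; z up; 0.1 to 0.21 kg. Home: on the spray arm's hub, centre 72 mm above seat; the spindle then ends inside its bore.
- cup_a: Steel cup, 72 mm across, 75 mm high, a bystander; origin at its underside.
- cup_b: Steel cup, 84 mm across, 60 mm high, a bystander; origin at its underside.
- dish: Steel bowl, 100 mm across, 45 mm high, a bystander; origin at its underside.
- cleaner: White cleaner bottle, 64 mm across, 170 mm high, a bystander; origin at its underside.
Not all that is in view belongs to the job. Of the things like the part that bears collar_mid, leave any that is turquoise; of the rest the larger one is meant. Of the things that look like the part that bears lock_mid, the smaller one is meant.

How it is judged:
By the outcome, as a careful person would: the job done as asked, in the order asked, and still so for the second after the job is handed in, with the robot touching nothing.
It also fails if it takes over 72 s, if anything falls off the work surface, if the arm or the gripper's body presses on something with over 40 N, if the wrist force passes 120 N, or if a joint passes its speed limit or range.

## Working session

There is one attempt and no reset: what is moved stays moved. The work goes in short steps, Python scripts to look and compute and a tool call to move; the robot and the scene stay as the last step left them, time stands still between calls to the robot, and variables do not carry over. Pictures are saved under pics/ and viewed, at most 10 in all, crops included, and the job is handed in when it is done.

Besides the shell and the picture viewer there is one more tool, called after ">>>" in YAML: its name, and indented under it one key for each argument. step_arm: Moves the arm, as the interface text tells. Shifts and turns lie within -1 to 1; 1 stands for 0.1 m of shift or 90 degrees of turn. Its arguments: {"type":"object","properties":{"plan":{"type":"array"},"grip_force":{"type":"number"}},"required":["plan"]}

```bash
mkdir -p pics; cat > h.py <<'E'
import numpy as np, cv2
from station import telemetry, viewer, hand_in, ctrl
def cloud(p):
    h,w=p["z_map"].shape; v,u=np.mgrid[:h,:w]
    K=np.array([[p["fx"],0,p["cx"]],[0,p["fy"],p["cy"]],[0,0,1.]])
    n=cv2.undistortPoints(np.stack([u,v],-1).reshape(-1,1,2).astype(np.float64),K,np.array(p["dist"],float)).reshape(h,w,2)
    z=p["z_map"].astype(float); X=np.dstack([n[...,0]*z,n[...,1]*z,z])
    W=(X-np.array(p["t"]))@np.array(p["R"]); W[z==0]=np.nan
    return W
def save(p,name): cv2.imwrite("pics/"+name,p["img"][...,::-1])
E
python3 - <<'E'
from h import *
import pickle
print(ctrl.tcp_to_tips, telemetry.get_obs())
for c in ("top","side"):
    p=viewer.camera(c); save(p,c+"0.png"); W=cloud(p); pickle.dump(p,open(c+"0.pkl","wb"))
    print(c, -np.array(p["R"]).T@p["t"])
    for n in ["hub","spindle_top","collar_mid","sprayer_mid","lock_mid","cup_a","cup_b","dish","cleaner"]:
        for d in viewer.recognise(n,p)[:4]:
            l,t,r,b=[int(x) for x in d["rect"]]
            w=W[max(t,0):b+1,max(l,0):r+1].reshape(-1,3); w=w[~np.isnan(w[:,0])]
            print(n,round(d["score"],2),[l,t,r,b],np.round(W[(t+b)//2,(l+r)//2],3),'zmax',np.round(np.percentile(w[:,2],98),3) if len(w) else None)
E
```

```text
0.017 {'time_s': 0.0, 'qpos': array([ 1.15137370e+00,  3.00489732e-01,  1.52157596e+00,  2.97181266e-06,
        1.32066957e+00, -6.66087332e-02]), 'joint_vel': array([-0.00023431, -0.00025698, -0.00057734,  0.00024746, -0.00056447,
       -0.00034501]), 'tau': array([-1.22821719e-03, -5.31813240e+01, -3.52726400e+01,  7.07238447e-02,
        2.45099002e-02, -9.60528519e-05]), 'ee_pos': array([0.18995806, 0.51590595, 0.22187826]), 'eef_rot': array([-3.14045277e+00, -7.89237100e-05,  2.78877798e+00]), 'force': array([0.22078266, 0.11506361, 0.143279  ]), 'moment': array([-0.00114445,  0.00024218,  0.03467019]), 'grip_force': 0.0, 'grip_width': 0.09395772411639056}
top [0.30523038 0.02132244 1.31408993]
hub 0.92 [255, 179, 290, 221] [0.593 0.058 0.098] zmax 0.099
hub 0.7 [143, 274, 172, 293] [0.334 0.414 0.13 ] zmax 0.173
spindle_top 0.69 [254, 179, 294, 223] [0.589 0.051 0.102] zmax 0.098
collar_mid 0.86 [201, 231, 222, 254] [0.472 0.273 0.006] zmax 0.039
collar_mid 0.76 [227, 259, 248, 281] [0.375 0.184 0.002] zmax 0.039
collar_mid 0.48 [210, 205, 226, 220] [ 0.578  0.251 -0.   ] zma
[... 864 characters left out ...]
61, 267, 177] [0.472 0.25  0.03 ] zmax 0.034
collar_mid 0.74 [212, 178, 238, 199] [0.371 0.158 0.032] zmax 0.034
sprayer_mid 0.65 [225, 268, 280, 317] [ 0.444 -0.222 -0.002] zmax 0.02
lock_mid 0.88 [302, 309, 330, 340] [ 0.599 -0.331  0.001] zmax 0.037
cup_a 0.89 [306, 141, 330, 169] [0.703 0.331 0.014] zmax 0.058
cup_a 0.88 [333, 167, 353, 201] [0.749 0.12  0.055] zmax 0.073
cup_b 0.89 [306, 141, 330, 169] [0.703 0.331 0.014] zmax 0.058
cup_b 0.88 [333, 167, 353, 201] [0.749 0.12  0.055] zmax 0.073
dish 0.93 [346, 235, 388, 263] [ 0.778 -0.112  0.008] zmax 0.045
cleaner 0.55 [203, 110, 224, 152] [0.332 0.392 0.097] zmax 0.16
cleaner 0.37 [223, 270, 278, 319] [ 0.439 -0.241  0.018] zmax 0.02
```

```bash
python3 - <<'E'
from h import *
a=cv2.imread("pics/top0.png"); c=a[130:330,130:440]; cv2.imwrite("pics/top0c.png",cv2.resize(c,(775,500),interpolation=cv2.INTER_CUBIC))
E
```

```text
(no output)
```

View pics/top0c.png

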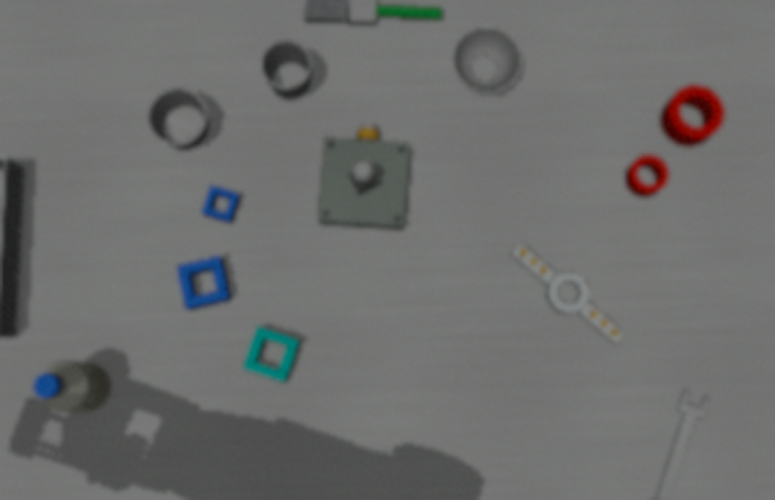

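```bash
cat >> h.py <<'E'
def onplane(p,h):
    hh,w=p["z_map"].shape; v,u=np.mgrid[:hh,:w]
    K=np.array([[p["fx"],0,p["cx"]],[0,p["fy"],p["cy"]],[0,0,1.]])
    n=cv2.undistortPoints(np.stack([u,v],-1).reshape(-1,1,2).astype(np.float64),K,np.array(p["dist"],float)).reshape(hh,w,2)
    R=np.array(p["R"]);c=-R.T@np.array(p["t"]); d=np.dstack([n,np.ones((hh,w))])@R
    return c+d*((h-c[2])/d[...,2])[...,None]
def part(p,box,h,col=None,tol=.007):
    l,t,r,b=box; W=cloud(p)[t:b,l:r]; P=onplane(p,h)[t:b,l:r]; I=p["img"][t:b,l:r].astype(int)
    m=abs(W[...,2]-h)<tol
    if col=="b": m&=I[...,2]>I[...,0]+40
    if col=="r": m&=I[...,0]>I[...,2]+60
    return P[m][:,:2],W[m]
def rect(q):
    (c,s,a)=cv2.minAreaRect((q*1000).astype(np.float32)); return np.round(c,1),np.round(s,1),round(a,1)
E
python3 - <<'E'
from h import *
import pickle
T=pickle.load(open("top0.pkl","rb"));S=pickle.load(open("side0.pkl","rb"))
for nm,p,bx in (("T",T,dict(c=(195,225,230,260),h=(248,175,300,228),s=(325,220,390,270),l=(375,187,402,213))),
          ("S",S,dict(c=(236,155,275,185),h=(270,170,345,250),s=(218,260,288,325),l=(296,303,336,346)))):
    for k,h,col in (("c",.034,"b"),("h",.03,None),("s",.02,None),("l",.036,"r")):
        q,w=part(p,bx[k],h,col)
        print(nm,k,len(q),rect(q),"mean",np.round(q.mean(0)*1000,1),"z",round(w[:,2].mean(),4), "circ",np.round(np.array(cv2.minEnclosingCircle((q*1000).astype(np.float32))[0]),1))
    q,w=part(p,bx["h"],.098,None,.008); print("spindle",len(q),q.mean(0)*1000,w.mean(0))
    q,w=part(p,bx["s"],.016,None,.007); m=q.mean(0); e,v=np.linalg.eigh(np.cov(q.T)); print("arm dir",np.degrees(np.arctan2(*v[::-1,1])),m*1000)
E
```

```text
T c 229 (array([467.4, 269.5]), array([59.7, 60.8]), 12.9) mean [467.3 269.4] z 0.0343 circ [468.3 268.4]
T h 1104 (array([613.2,  48.1]), array([119.5, 143.5]), 84.4) mean [603.3  48.7] z 0.0305 circ [602.4  47.8]
T s 332 (array([ 444.1, -225.7]), array([186.8,  53.9]), 42.3) mean [ 441.8 -226.9] z 0.0181 circ [ 446.2 -228. ]
T l 114 (array([ 601.9, -342.6]), array([48.4, 50.1]), 85.7) mean [ 601.5 -342.9] z 0.036 circ [ 601.5 -343.4]
spindle 55 [601.8093494   49.13617011] [0.60154721 0.04910949 0.09906923]
arm dir 46.96265248359504 [ 442.83312082 -225.85783659]
S c 157 (array([468.4, 261.6]), array([60.1, 66.1]), 10.5) mean [468.4 261.8] z 0.0309 circ [467.3 261.7]
S h 1008 (array([646.4,  86.6]), array([242.3, 197.1]), 76.9) mean [610.2  40.6] z 0.0275 circ [653.4  86.7]
S s 436 (array([ 442.3, -231.6]), array([178.4,  56.8]), 58.6) mean [ 441.6 -232.1] z 0.0172 circ [ 445.1 -234. ]
S l 272 (array([ 601.1, -347.8]), array([53.2, 54.1]), 36.0) mean [ 600.9 -347.8] z 0.0343 circ [ 600.9 -347.6]
spindle 52 [602.67399713  41.61194244] [0.60305771 0.044017   0.0957453 ]
arm dir 46.61595257841014 [ 440.22487909 -232.90996791]
```

Things that could be taken for the collar: large blue (212,243), small blue (218,212), turquoise (239,271). The large blue one is meant. For the ring: big red (407,176) or small red (389,200), so the small one. The spray arm is at (357,247) and the plinth at (275,201). Collar top measures 60x60 mm at z 0.034, which fits the sizes given.

>>> step_arm:
  plan:
    - {"rz": -0.092,"claw": 0}
    - {"rz": -0.092,"claw": 0}
    - {"rz": -0.092,"claw": 0}
    - {"rz": -0.092,"claw": 0}
    - {"dx": -0.269,"dy": -0.378,"claw": 0}
    - {"dx": -0.269,"dy": -0.378,"claw": 0}
    - {"dx": -0.269,"dy": -0.378,"claw": 0}
    - {"dx": -0.269,"dy": -0.378,"claw": 0}
    - {"dx": -0.269,"dy": -0.378,"claw": 0}
    - {"dx": -0.269,"dy": -0.378,"claw": 0}
  grip_force: 20

```text
$.plan[0]: bad value
```

```bash
python3 - <<'E'
from h import *
p=viewer.camera("top"); a=p["img"][...,::-1]; L=a[180:300,180:300]; b=cv2.imread("pics/top0.png")[180:300,180:300]
cv2.imwrite("pics/crop1.png",cv2.resize(np.hstack([b,L]),(800,400),interpolation=cv2.INTER_CUBIC))
print(telemetry.get_obs()["ee_pos"],telemetry.get_obs()["eef_rot"])
E
```

```text
[0.19003445 0.51609597 0.22245144] [-3.14157359e+00  1.73563331e-05  2.78881160e+00]
```

View pics/crop1.png

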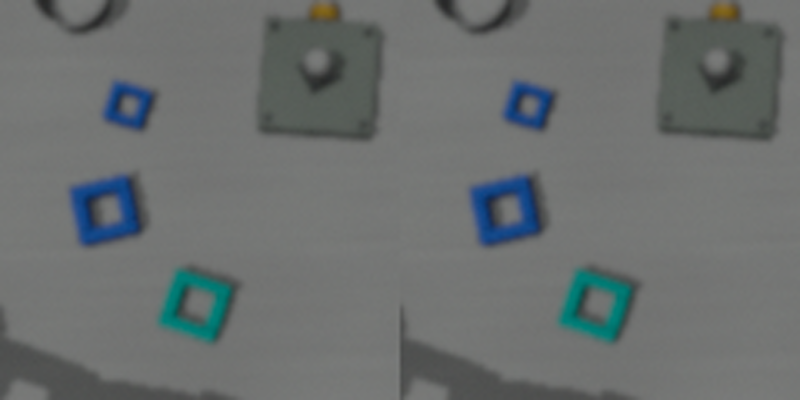

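The crop confirms the choice: the large blue collar is at crop (107,210), the small blue at (130,105), the turquoise at (197,305). The key looks diamond-wise, roughly 45° to the plinth. The call was refused because each row needs all its keys, so I'll resend it.

>>> step_arm:
  plan:
    - {"dx": 0,"dy": 0,"dz": 0,"rx": 0,"ry": 0,"rz": -0.092,"claw": 0}
    - {"dx": 0,"dy": 0,"dz": 0,"rx": 0,"ry": 0,"rz": -0.092,"claw": 0}
    - {"dx": 0,"dy": 0,"dz": 0,"rx": 0,"ry": 0,"rz": -0.092,"claw": 0}
    - {"dx": 0,"dy": 0,"dz": 0,"rx": 0,"ry": 0,"rz": -0.092,"claw": 0}
    - {"dx": -0.269,"dy": -0.378,"dz": 0,"rx": 0,"ry": 0,"rz": 0,"claw": 0}
    - {"dx": -0.269,"dy": -0.378,"dz": 0,"rx": 0,"ry": 0,"rz": 0,"claw": 0}
    - {"dx": -0.269,"dy": -0.378,"dz": 0,"rx": 0,"ry": 0,"rz": 0,"claw": 0}
    - {"dx": -0.269,"dy": -0.378,"dz": 0,"rx": 0,"ry": 0,"rz": 0,"claw": 0}
    - {"dx": -0.269,"dy": -0.378,"dz": 0,"rx": 0,"ry": 0,"rz": 0,"claw": 0}
    - {"dx": -0.269,"dy": -0.378,"dz": 0,"rx": 0,"ry": 0,"rz": 0,"claw": 0}
  grip_force: 20

```text
time_s: 2.05
ee_pos: [0.3992, 0.3296, 0.2227]
eef_rot: [3.141, 0.0, -2.916]
force: [0.1, 0.7, -0.1]
grip_width: 0.0938
grip_force: 0.0
```

>>> step_arm:
  plan:
    - {"dx": -0.269,"dy": -0.378,"dz": 0,"rx": 0,"ry": 0,"rz": 0,"claw": 0}
    - {"dx": -0.269,"dy": -0.378,"dz": 0,"rx": 0,"ry": 0,"rz": 0,"claw": 0}
    - {"dx": 0,"dy": 0,"dz": 0.45,"rx": 0,"ry": 0,"rz": 0,"claw": 0}
    - {"dx": 0,"dy": 0,"dz": 0.45,"rx": 0,"ry": 0,"rz": 0,"claw": 0}
    - {"dx": 0,"dy": 0,"dz": 0.2,"rx": 0,"ry": 0,"rz": 0,"claw": 0}
    - {"dx": 0,"dy": 0,"dz": 0,"rx": 0,"ry": 0,"rz": 0,"claw": 0}
    - {"dx": 0,"dy": 0,"dz": 0,"rx": 0,"ry": 0,"rz": 0,"claw": 0}

```text
time_s: 2.75
ee_pos: [0.4677, 0.2697, 0.1134]
eef_rot: [3.141, 0.001, -2.916]
force: [-0.2, 0.6, 0.6]
grip_width: 0.0941
grip_force: 0.0
```

```bash
cat >> h.py <<'E'
def rel(tx,ty,tz=None,yaw=None):
    o=telemetry.get_obs(); e=o["ee_pos"]; y=o["eef_rot"][2]; c,s=np.cos(y),np.sin(y)
    d=np.array([tx,ty])-e[:2]
    print("pos",np.round(e,4),"yaw",round(np.degrees(y),2),"F",np.round(o["force"],1),"M",np.round(o["moment"],2),"w",round(o["grip_width"],4),"t",o["time_s"])
    print("dx %.3f dy %.3f"%(10*(c*d[0]+s*d[1]),10*(s*d[0]-c*d[1])), "dz %.3f"%(10*(e[2]-tz)) if tz is not None else "", "rz %.3f"%(-((yaw-np.degrees(y)+180)%360-180)/90) if yaw is not None else "")
E
python3 - <<'E'
from h import *
rel(.4674,.2693,.022,192.9)
import pickle
p=pickle.load(open("top0.pkl","rb"))
cv2.imwrite("pics/key.png",cv2.resize(cv2.convertScaleAbs(p["img"][180:222,254:296,::-1],alpha=1.8),(588,588),interpolation=cv2.INTER_CUBIC))
E
```

```text
pos [0.4677 0.2697 0.1134] yaw -167.09 F [-0.2  0.6  0.6] M [0.07 0.01 0.01] w 0.0941 t 2.75
dx 0.004 dy -0.003 dz 0.914 rz 0.000
```

View pics/key.png

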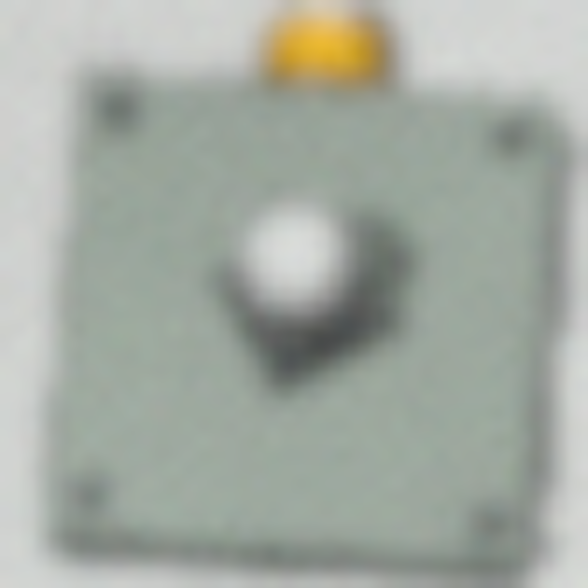

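The picture shows the key's corners at about (282,385), (395,322) and (225,285), so the key's edges lie near 29° world. I'll use that as the first guess for feeling. Now the grasp.

>>> step_arm:
  plan:
    - {"dx": 0,"dy": 0,"dz": 0.4,"rx": 0,"ry": 0,"rz": 0,"claw": 0}
    - {"dx": 0,"dy": 0,"dz": 0.35,"rx": 0,"ry": 0,"rz": 0,"claw": 0}
    - {"dx": 0,"dy": 0,"dz": 0.15,"rx": 0,"ry": 0,"rz": 0,"claw": 0.1}
    - {"dx": 0,"dy": 0,"dz": 0,"rx": 0,"ry": 0,"rz": 0,"claw": 1}
    - {"dx": 0,"dy": 0,"dz": 0,"rx": 0,"ry": 0,"rz": 0,"claw": 1}
    - {"dx": 0,"dy": 0,"dz": 0,"rx": 0,"ry": 0,"rz": 0,"claw": 1}
    - {"dx": 0,"dy": 0,"dz": 0,"rx": 0,"ry": 0,"rz": 0,"claw": 1}
    - {"dx": 0,"dy": 0,"dz": 0,"rx": 0,"ry": 0,"rz": 0,"claw": 1}
    - {"dx": 0,"dy": 0,"dz": 0,"rx": 0,"ry": 0,"rz": 0,"claw": 1}
  grip_force: 25

```text
time_s: 3.65
ee_pos: [0.4682, 0.2699, 0.0241]
eef_rot: [3.141, 0.003, -2.916]
force: [-1.6, -0.3, 8.8]
grip_width: 0.0599
grip_force: 25.0
```

>>> step_arm:
  plan:
    - {"dx": 0,"dy": 0,"dz": -0.4,"rx": 0,"ry": 0,"rz": 0,"claw": 1}
    - {"dx": 0,"dy": 0,"dz": -0.45,"rx": 0,"ry": 0,"rz": 0,"claw": 1}
    - {"dx": 0,"dy": 0,"dz": -0.4,"rx": 0,"ry": 0,"rz": 0,"claw": 1}
    - {"dx": -0.135,"dy": -0.41,"dz": 0,"rx": 0,"ry": 0,"rz": 0,"claw": 1}
    - {"dx": -0.135,"dy": -0.41,"dz": 0,"rx": 0,"ry": 0,"rz": 0,"claw": 1}
    - {"dx": -0.135,"dy": -0.41,"dz": 0,"rx": 0,"ry": 0,"rz": 0,"claw": 1}
    - {"dx": -0.135,"dy": -0.41,"dz": 0,"rx": 0,"ry": 0,"rz": 0,"claw": 1}
    - {"dx": -0.135,"dy": -0.41,"dz": 0,"rx": 0,"ry": 0,"rz": 0,"claw": 1}
    - {"dx": -0.135,"dy": -0.41,"dz": 0,"rx": 0,"ry": 0,"rz": 0,"claw": 1}

```text
time_s: 4.55
ee_pos: [0.602, 0.0461, 0.1483]
eef_rot: [-3.141, 0.001, -2.916]
force: [-0.1, 0.5, -0.7]
grip_width: 0.0596
grip_force: 25.0
```

>>> step_arm:
  plan:
    - {"dx": 0,"dy": 0,"dz": 0,"rx": 0,"ry": 0,"rz": -0.089,"claw": 1}
    - {"dx": 0,"dy": 0,"dz": 0,"rx": 0,"ry": 0,"rz": -0.09,"claw": 1}
    - {"dx": 0,"dy": 0,"dz": 0,"rx": 0,"ry": 0,"rz": 0,"claw": 1}
    - {"dx": 0,"dy": 0,"dz": 0,"rx": 0,"ry": 0,"rz": 0,"claw": 1}

```text
time_s: 4.95
ee_pos: [0.6012, 0.0479, 0.1479]
eef_rot: [-3.141, 0.0, -2.639]
force: [0.0, 0.4, -1.4]
grip_width: 0.0602
grip_force: 25.0
```

```bash
python3 - <<'E'
from h import *
o=telemetry.get_obs(); e=o["ee_pos"]
rel(.602,.0485,.145,209)
for c in ("top","side"):
    p=viewer.camera(c); save(p,c+"2.png"); h=e[2]-.024+.034
    W=cloud(p); I=p["img"].astype(int)
    m=(abs(W[...,0]-.6)<.07)&(abs(W[...,1]-.05)<.07)&(I[...,2]>I[...,0]+40)&(W[...,2]>.1)
    q=W[m]; v,u=np.where(m); print(c,len(q),np.round(q.mean(0),4),np.round(q.min(0),3),np.round(q.max(0),3),u.min(),u.max(),v.min(),v.max())
    m2=m&(abs(W[...,2]-h)<.007)
    if m2.sum()>20: print(rect(onplane(p,h)[m2][:,:2]),m2.sum())
a=cv2.imread("pics/top2.png")[160:240,220:340];b=cv2.imread("pics/side2.png")[140:240,240:360]
cv2.imwrite("pics/two2.png",np.hstack([cv2.resize(a,(390,260)),cv2.resize(b,(390,260))]))
E
```

```text
pos [0.6012 0.0479 0.1479] yaw -151.22 F [ 0.   0.4 -1.4] M [ 0.07  0.03 -0.  ] w 0.0602 t 4.95
dx -0.010 dy 0.002 dz 0.029 rz -0.002<stdin>:8: RuntimeWarning: Mean of empty slice.
  ret = um.true_divide(
Traceback (most recent call last):
ValueError: zero-size array to reduction operation minimum which has no identity
```

>>> step_arm:
  plan:
    - {"dx": -0.01,"dy": 0,"dz": 0.2,"rx": 0,"ry": 0,"rz": 0,"claw": 1}
    - {"dx": 0,"dy": 0,"dz": 0.05,"rx": 0,"ry": 0,"rz": 0,"claw": 1}
    - {"dx": 0,"dy": 0,"dz": 0.05,"rx": 0,"ry": 0,"rz": 0,"claw": 1}
    - {"dx": 0,"dy": 0,"dz": 0.03,"rx": 0,"ry": 0,"rz": 0,"claw": 1}
    - {"dx": 0,"dy": 0,"dz": 0,"rx": 0,"ry": 0,"rz": 0,"claw": 1}

```text
time_s: 5.5
ee_pos: [0.6021, 0.0482, 0.1145]
eef_rot: [3.142, -0.0, -2.636]
force: [0.0, 1.2, -1.9]
grip_width: 0.0599
grip_force: 25.0
```

```bash
python3 - <<'E'
from h import *
rel(.602,.0485,.08,209)
p=viewer.camera("side"); save(p,"side3.png")
cv2.imwrite("pics/s3.png",cv2.resize(cv2.convertScaleAbs(p["img"][130:250,240:370,::-1],alpha=1.6),(650,600),interpolation=cv2.INTER_CUBIC))
E
```

```text
pos [0.6021 0.0482 0.1145] yaw -151.01 F [ 0.   1.2 -1.9] M [0.08 0.02 0.01] w 0.0599 t 5.5
dx -0.000 dy 0.003 dz 0.345 rz -0.000
```

View pics/s3.png

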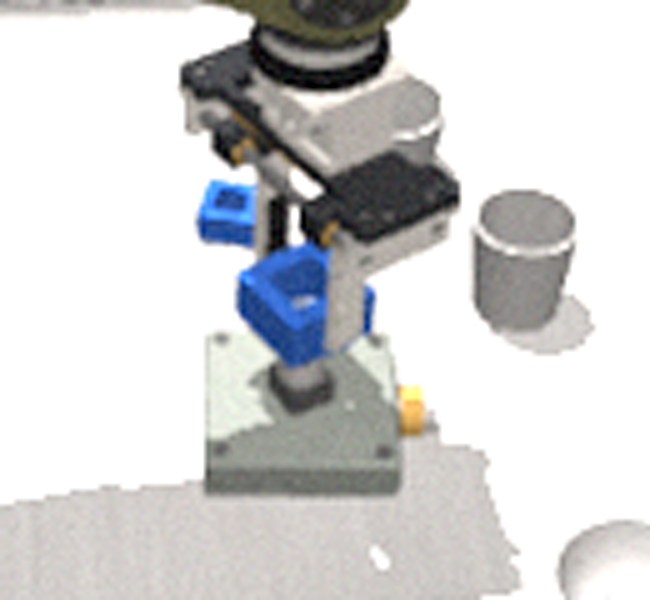

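The spindle top shows inside the collar's bore at (303,300), and the key corner at (300,410) lines up with the collar's corner at (298,362). I'll go on down gently.

>>> step_arm:
  plan:
    - {"dx": 0,"dy": 0,"dz": 0.1,"rx": 0,"ry": 0,"rz": 0,"claw": 1}
    - {"dx": 0,"dy": 0,"dz": 0.1,"rx": 0,"ry": 0,"rz": 0,"claw": 1}
    - {"dx": 0,"dy": 0,"dz": 0.1,"rx": 0,"ry": 0,"rz": 0,"claw": 1}
    - {"dx": 0,"dy": 0,"dz": 0.06,"rx": 0,"ry": 0,"rz": 0,"claw": 1}
    - {"dx": 0,"dy": 0,"dz": 0.06,"rx": 0,"ry": 0,"rz": 0,"claw": 1}
    - {"dx": 0,"dy": 0,"dz": 0,"rx": 0,"ry": 0,"rz": 0,"claw": 1}

```text
time_s: 6.15
ee_pos: [0.6021, 0.0484, 0.0716]
eef_rot: [3.141, -0.0, -2.635]
force: [1.9, 1.0, -2.5]
grip_width: 0.0597
grip_force: 25.0
```

```bash
python3 - <<'E'
from h import *
rel(.602,.0485,.054,209)
E
```

```text
pos [0.6021 0.0484 0.0716] yaw -150.99 F [ 1.9  1.  -2.5] M [ 0.3  -0.24 -0.  ] w 0.0597 t 6.15
dx -0.000 dy 0.001 dz 0.176 rz 0.000
```

>>> step_arm:
  plan:
    - {"dx": 0,"dy": 0,"dz": 0.03,"rx": 0,"ry": 0,"rz": 0,"claw": 1}
    - {"dx": 0,"dy": 0,"dz": 0,"rx": 0,"ry": 0,"rz": 0,"claw": 1}

```text
time_s: 6.35
ee_pos: [0.6021, 0.0484, 0.0694]
eef_rot: [3.141, 0.0, -2.635]
force: [0.9, 2.7, -3.2]
grip_width: 0.0596
grip_force: 25.0
```

```bash
python3 - <<'E'
from h import *
rel(.602,.0485,.054,209)
E
```

```text
pos [0.6021 0.0484 0.0694] yaw -150.98 F [ 0.9  2.7 -3.2] M [ 0.48 -0.13 -0.05] w 0.0596 t 6.35
dx 0.000 dy 0.002 dz 0.154 rz 0.000
```

The collar is below the shoulder with no upward push, so it has entered the key. Continuing in small steps.

>>> step_arm:
  plan:
    - {"dx": 0,"dy": 0,"dz": 0.03,"rx": 0,"ry": 0,"rz": 0,"claw": 1}
    - {"dx": 0,"dy": 0,"dz": 0.03,"rx": 0,"ry": 0,"rz": 0,"claw": 1}
    - {"dx": 0,"dy": 0,"dz": 0.03,"rx": 0,"ry": 0,"rz": 0,"claw": 1}
    - {"dx": 0,"dy": 0,"dz": 0,"rx": 0,"ry": 0,"rz": 0,"claw": 1}

```text
time_s: 6.75
ee_pos: [0.6021, 0.0484, 0.06]
eef_rot: [3.141, 0.0, -2.635]
force: [2.0, 4.1, -4.5]
grip_width: 0.06
grip_force: 25.0
```

```bash
python3 - <<'E'
from h import *
rel(.602,.0485,.054,209)
E
```

```text
pos [0.6021 0.0484 0.06  ] yaw -150.98 F [ 2.   4.1 -4.5] M [ 0.95 -0.42 -0.12] w 0.06 t 6.75
dx 0.001 dy 0.002 dz 0.060 rz 0.000
```

>>> step_arm:
  plan:
    - {"dx": -0.009,"dy": 0.006,"dz": 0.03,"rx": 0,"ry": 0,"rz": 0,"claw": 1}
    - {"dx": 0,"dy": 0,"dz": 0.025,"rx": 0,"ry": 0,"rz": 0,"claw": 1}
    - {"dx": 0,"dy": 0,"dz": 0.0,"rx": 0,"ry": 0,"rz": 0,"claw": 1}
    - {"dx": 0,"dy": 0,"dz": 0,"rx": 0,"ry": 0,"rz": 0,"claw": 1}

```text
time_s: 7.15
ee_pos: [0.6026, 0.049, 0.0548]
eef_rot: [-3.141, -0.0, -2.635]
force: [0.2, 0.1, -1.2]
grip_width: 0.0597
grip_force: 25.0
```

```bash
python3 - <<'E'
from h import *
rel(.602,.0485,.054,209)
E
```

```text
pos [0.6026 0.049  0.0548] yaw -150.99 F [ 0.2  0.1 -1.2] M [ 0.01 -0.03 -0.04] w 0.0597 t 7.15
dx 0.007 dy -0.001 dz 0.008 rz 0.000
```

Lateral load is gone, so the axis is near (0.6026, 0.049). Setting it down the last bit, releasing and rising.

>>> step_arm:
  plan:
    - {"dx": 0,"dy": 0,"dz": 0.012,"rx": 0,"ry": 0,"rz": 0,"claw": 1}
    - {"dx": 0,"dy": 0,"dz": 0.0,"rx": 0,"ry": 0,"rz": 0,"claw": 1}

```text
time_s: 7.35
ee_pos: [0.6027, 0.049, 0.0541]
eef_rot: [-3.141, 0.0, -2.635]
force: [-1.3, -0.7, 4.2]
grip_width: 0.0601
grip_force: 25.0
```

>>> step_arm:
  plan:
    - {"dx": 0,"dy": 0,"dz": 0,"rx": 0,"ry": 0,"rz": 0,"claw": 0}
    - {"dx": 0,"dy": 0,"dz": 0,"rx": 0,"ry": 0,"rz": 0,"claw": 0}
    - {"dx": 0,"dy": 0,"dz": 0,"rx": 0,"ry": 0,"rz": 0,"claw": 0}
    - {"dx": 0,"dy": 0,"dz": 0,"rx": 0,"ry": 0,"rz": 0,"claw": 0}
    - {"dx": 0,"dy": 0,"dz": -0.1,"rx": 0,"ry": 0,"rz": 0,"claw": 0}
    - {"dx": 0,"dy": 0,"dz": -0.3,"rx": 0,"ry": 0,"rz": 0,"claw": 0}
    - {"dx": 0,"dy": 0,"dz": -0.45,"rx": 0,"ry": 0,"rz": 0,"claw": 0}
    - {"dx": 0,"dy": 0,"dz": -0.4,"rx": 0,"ry": 0,"rz": 0,"claw": 0}

```text
time_s: 8.15
ee_pos: [0.6025, 0.0492, 0.1814]
eef_rot: [-3.141, 0.001, -2.635]
force: [0.3, -0.5, 0.3]
grip_width: 0.0936
grip_force: 0.0
```

>>> step_arm:
  plan:
    - {"dx": 0,"dy": 0,"dz": 0,"rx": 0,"ry": 0,"rz": 0.095,"claw": 0}
    - {"dx": 0,"dy": 0,"dz": 0,"rx": 0,"ry": 0,"rz": 0.095,"claw": 0}
    - {"dx": 0,"dy": 0,"dz": 0,"rx": 0,"ry": 0,"rz": 0.095,"claw": 0}
    - {"dx": 0,"dy": 0,"dz": 0,"rx": 0,"ry": 0,"rz": 0.095,"claw": 0}
    - {"dx": 0,"dy": 0,"dz": 0,"rx": 0,"ry": 0,"rz": 0.095,"claw": 0}
    - {"dx": 0,"dy": 0,"dz": 0,"rx": 0,"ry": 0,"rz": 0.095,"claw": 0}
    - {"dx": 0,"dy": 0,"dz": 0,"rx": 0,"ry": 0,"rz": 0.095,"claw": 0}
    - {"dx": 0,"dy": 0,"dz": 0,"rx": 0,"ry": 0,"rz": 0.095,"claw": 0}
    - {"dx": 0,"dy": 0,"dz": 0,"rx": 0,"ry": 0,"rz": 0.095,"claw": 0}
    - {"dx": 0,"dy": 0,"dz": 0,"rx": 0,"ry": 0,"rz": 0.095,"claw": 0}

```text
time_s: 9.15
ee_pos: [0.6026, 0.0492, 0.1796]
eef_rot: [3.141, 0.0, 2.15]
force: [-0.1, -0.5, 0.8]
grip_width: 0.094
grip_force: 0.0
```

>>> step_arm:
  plan:
    - {"dx": 0,"dy": 0,"dz": 0,"rx": 0,"ry": 0,"rz": 0.095,"claw": 0}
    - {"dx": 0,"dy": 0,"dz": 0,"rx": 0,"ry": 0,"rz": 0.095,"claw": 0}
    - {"dx": 0,"dy": 0,"dz": 0,"rx": 0,"ry": 0,"rz": 0.095,"claw": 0}
    - {"dx": 0,"dy": 0,"dz": 0,"rx": 0,"ry": 0,"rz": 0.095,"claw": 0}
    - {"dx": 0,"dy": 0,"dz": 0,"rx": 0,"ry": 0,"rz": 0.095,"claw": 0}
    - {"dx": 0,"dy": 0,"dz": 0,"rx": 0,"ry": 0,"rz": 0.095,"claw": 0}
    - {"dx": 0,"dy": 0,"dz": 0,"rx": 0,"ry": 0,"rz": 0.095,"claw": 0}
    - {"dx": 0,"dy": 0,"dz": 0,"rx": 0,"ry": 0,"rz": 0.095,"claw": 0}
    - {"dx": 0,"dy": 0,"dz": 0,"rx": 0,"ry": 0,"rz": 0.04,"claw": 0}
    - {"dx": 0,"dy": 0,"dz": 0,"rx": 0,"ry": 0,"rz": 0,"claw": 0}

```text
time_s: 10.15
ee_pos: [0.6027, 0.0492, 0.1795]
eef_rot: [3.141, -0.0, 0.898]
force: [0.2, 0.6, 0.9]
grip_width: 0.094
grip_force: 0.0
```

```bash
python3 - <<'E'
from h import *
rel(.443,-.2265,.1,47)
p=viewer.camera("side"); W=cloud(p); I=p["img"].astype(int)
m=(abs(W[...,0]-.6)<.06)&(abs(W[...,1]-.045)<.06)&(I[...,2]>I[...,0]+40)
print("collar top z",np.percentile(W[m][:,2],[50,90,97]))
E
```

```text
pos [0.6027 0.0492 0.1795] yaw 51.46 F [0.2 0.6 0.9] M [-0.09  0.16 -0.03] w 0.094 t 10.15
dx -3.151 dy 0.469 dz 0.795 rz 0.050
collar top z [0.05829167 0.06282279 0.06904498]
```

The collar is home (top at 0.063, expected 0.064; felt the plinth at 0.054). Now the spray arm.

>>> step_arm:
  plan:
    - {"dx": 0,"dy": 0,"dz": 0,"rx": 0,"ry": 0,"rz": 0.05,"claw": 0}
    - {"dx": -0.443,"dy": 0.102,"dz": 0,"rx": 0,"ry": 0,"rz": 0,"claw": 0}
    - {"dx": -0.443,"dy": 0.102,"dz": 0,"rx": 0,"ry": 0,"rz": 0,"claw": 0}
    - {"dx": -0.443,"dy": 0.102,"dz": 0,"rx": 0,"ry": 0,"rz": 0,"claw": 0}
    - {"dx": -0.443,"dy": 0.102,"dz": 0,"rx": 0,"ry": 0,"rz": 0,"claw": 0}
    - {"dx": -0.443,"dy": 0.102,"dz": 0,"rx": 0,"ry": 0,"rz": 0,"claw": 0}
    - {"dx": -0.443,"dy": 0.102,"dz": 0,"rx": 0,"ry": 0,"rz": 0,"claw": 0}
    - {"dx": -0.443,"dy": 0.102,"dz": 0,"rx": 0,"ry": 0,"rz": 0,"claw": 0}
    - {"dx": 0,"dy": 0,"dz": 0.4,"rx": 0,"ry": 0,"rz": 0,"claw": 0}
    - {"dx": 0,"dy": 0,"dz": 0.2,"rx": 0,"ry": 0,"rz": 0,"claw": 0}

```text
time_s: 11.2
ee_pos: [0.4422, -0.2272, 0.1173]
eef_rot: [-3.141, 0.0, 0.821]
force: [-0.2, 0.0, 0.3]
grip_width: 0.0945
grip_force: 0.0
```

>>> step_arm:
  plan:
    - {"dx": 0,"dy": 0,"dz": 0.2,"rx": 0,"ry": 0,"rz": 0,"claw": 0}
    - {"dx": 0,"dy": 0,"dz": 0,"rx": 0,"ry": 0,"rz": 0,"claw": 0}
    - {"dx": 0,"dy": 0,"dz": 0,"rx": 0,"ry": 0,"rz": 0,"claw": 0}

```text
time_s: 11.5
ee_pos: [0.4437, -0.2265, 0.0995]
eef_rot: [3.141, -0.0, 0.822]
force: [-0.3, 0.5, 0.2]
grip_width: 0.0941
grip_force: 0.0
```

```bash
python3 - <<'E'
from h import *
rel(.443,-.2265,.022,47)
p=viewer.camera("side"); save(p,"side4.png")
q=viewer.camera("top")
A=cv2.resize(cv2.convertScaleAbs(p["img"][240:340,200:310,::-1],alpha=1.5),(400,364),interpolation=cv2.INTER_CUBIC)
B=cv2.resize(cv2.convertScaleAbs(q["img"][200:291,307:407,::-1],alpha=1.5),(400,364),interpolation=cv2.INTER_CUBIC)
cv2.imwrite("pics/s4.png",np.hstack([A,B]))
E
```

```text
pos [ 0.4437 -0.2265  0.0995] yaw 47.09 F [-0.3  0.5  0.2] M [-0.12  0.15 -0.04] w 0.0941 t 11.5
dx -0.005 dy -0.004 dz 0.775 rz 0.001
```

View pics/s4.png

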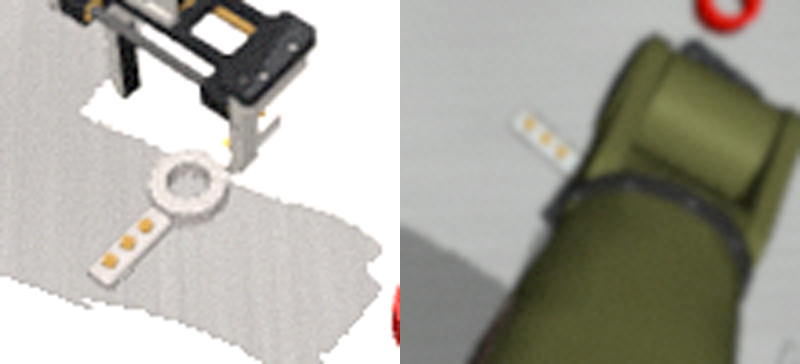

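The spray arm lies under the jaws (hub at crop (187,185), tubes along about 47°), and the fingers are across it. Descending and gripping.

>>> step_arm:
  plan:
    - {"dx": 0,"dy": 0,"dz": 0.35,"rx": 0,"ry": 0,"rz": 0,"claw": 0}
    - {"dx": 0,"dy": 0,"dz": 0.3,"rx": 0,"ry": 0,"rz": 0,"claw": 0}
    - {"dx": 0,"dy": 0,"dz": 0.12,"rx": 0,"ry": 0,"rz": 0,"claw": 0.1}
    - {"dx": 0,"dy": 0,"dz": 0,"rx": 0,"ry": 0,"rz": 0,"claw": 1}
    - {"dx": 0,"dy": 0,"dz": 0,"rx": 0,"ry": 0,"rz": 0,"claw": 1}
    - {"dx": 0,"dy": 0,"dz": 0,"rx": 0,"ry": 0,"rz": 0,"claw": 1}
    - {"dx": 0,"dy": 0,"dz": 0,"rx": 0,"ry": 0,"rz": 0,"claw": 1}
    - {"dx": 0,"dy": 0,"dz": 0,"rx": 0,"ry": 0,"rz": 0,"claw": 1}
    - {"dx": 0,"dy": 0,"dz": 0,"rx": 0,"ry": 0,"rz": 0,"claw": 1}
  grip_force: 35

```text
time_s: 12.5
ee_pos: [0.4439, -0.2266, 0.0228]
eef_rot: [3.14, -0.0, 0.821]
force: [-2.1, 1.4, 7.3]
grip_width: 0.0555
grip_force: 35.0
```

>>> step_arm:
  plan:
    - {"dx": 0,"dy": 0,"dz": -0.3,"rx": 0,"ry": 0,"rz": 0,"claw": 1}
    - {"dx": 0,"dy": 0,"dz": -0.45,"rx": 0,"ry": 0,"rz": 0,"claw": 1}
    - {"dx": 0,"dy": 0,"dz": -0.45,"rx": 0,"ry": 0,"rz": 0,"claw": 1}
    - {"dx": 0,"dy": 0,"dz": -0.1,"rx": 0,"ry": 0,"rz": 0,"claw": 1}
    - {"dx": 0,"dy": 0,"dz": 0,"rx": 0,"ry": 0,"rz": 0,"claw": 1}

```text
time_s: 13.0
ee_pos: [0.4438, -0.2266, 0.153]
eef_rot: [3.139, -0.001, 0.821]
force: [0.9, -0.7, -3.5]
grip_width: 0.0556
grip_force: 35.0
```

```bash
python3 - <<'E'
from h import *
rel(.6026,.049,.15,47)
p=viewer.camera("side"); save(p,"side5.png")
cv2.imwrite("pics/s5.png",cv2.resize(cv2.convertScaleAbs(p["img"][180:320,180:340,::-1],alpha=1.5),(640,560),interpolation=cv2.INTER_CUBIC))
E
```

```text
pos [ 0.4438 -0.2266  0.153 ] yaw 47.02 F [ 0.9 -0.7 -3.5] M [-0.07  0.07 -0.03] w 0.0556 t 13.0
dx 3.099 dy -0.717 dz 0.030 rz 0.000
```

View pics/s5.png

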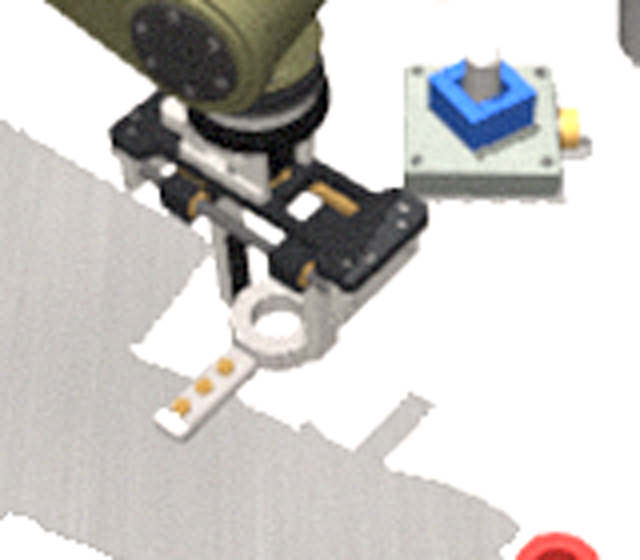

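The spray arm is held level, and the collar sits flat on the plinth at (482,108). Moving to the spindle.

>>> step_arm:
  plan:
    - {"dx": 0.443,"dy": -0.102,"dz": 0,"rx": 0,"ry": 0,"rz": 0,"claw": 1}
    - {"dx": 0.443,"dy": -0.102,"dz": 0,"rx": 0,"ry": 0,"rz": 0,"claw": 1}
    - {"dx": 0.443,"dy": -0.102,"dz": 0,"rx": 0,"ry": 0,"rz": 0,"claw": 1}
    - {"dx": 0.443,"dy": -0.102,"dz": 0,"rx": 0,"ry": 0,"rz": 0,"claw": 1}
    - {"dx": 0.443,"dy": -0.102,"dz": 0,"rx": 0,"ry": 0,"rz": 0,"claw": 1}
    - {"dx": 0.443,"dy": -0.102,"dz": 0,"rx": 0,"ry": 0,"rz": 0,"claw": 1}
    - {"dx": 0.441,"dy": -0.105,"dz": 0,"rx": 0,"ry": 0,"rz": 0,"claw": 1}
    - {"dx": 0,"dy": 0,"dz": 0.1,"rx": 0,"ry": 0,"rz": 0,"claw": 1}
    - {"dx": 0,"dy": 0,"dz": 0.1,"rx": 0,"ry": 0,"rz": 0,"claw": 1}
    - {"dx": 0,"dy": 0,"dz": 0,"rx": 0,"ry": 0,"rz": 0,"claw": 1}

```text
time_s: 14.05
ee_pos: [0.6006, 0.0484, 0.1283]
eef_rot: [-3.138, 0.004, 0.82]
force: [0.2, -0.3, -3.0]
grip_width: 0.0554
grip_force: 35.0
```

```bash
python3 - <<'E'
from h import *
rel(.6026,.049,.117,47)
E
```

```text
pos [0.6006 0.0484 0.1283] yaw 46.98 F [ 0.2 -0.3 -3. ] M [-0.09  0.12 -0.  ] w 0.0554 t 14.05
dx 0.017 dy 0.011 dz 0.113 rz -0.000
```

>>> step_arm:
  plan:
    - {"dx": 0.017,"dy": 0.011,"dz": 0,"rx": 0,"ry": 0,"rz": 0,"claw": 1}
    - {"dx": 0,"dy": 0,"dz": 0.04,"rx": 0,"ry": 0,"rz": 0,"claw": 1}
    - {"dx": 0,"dy": 0,"dz": 0.03,"rx": 0,"ry": 0,"rz": 0,"claw": 1}
    - {"dx": 0,"dy": 0,"dz": 0.03,"rx": 0,"ry": 0,"rz": 0,"claw": 1}
    - {"dx": 0,"dy": 0,"dz": 0,"rx": 0,"ry": 0,"rz": 0,"claw": 1}

```text
time_s: 14.55
ee_pos: [0.604, 0.0496, 0.1213]
eef_rot: [-3.141, 0.0, 0.82]
force: [0.2, -1.1, -2.2]
grip_width: 0.055
grip_force: 35.0
```

```bash
python3 - <<'E'
from h import *
rel(.6026,.049,.088,47)
E
```

```text
pos [0.604  0.0496 0.1213] yaw 47.01 F [ 0.2 -1.1 -2.2] M [-0.09  0.1   0.01] w 0.055 t 14.55
dx -0.014 dy -0.006 dz 0.333 rz 0.000
```

>>> step_arm:
  plan:
    - {"dx": -0.014,"dy": -0.006,"dz": 0,"rx": 0,"ry": 0,"rz": 0,"claw": 1}
    - {"dx": 0,"dy": 0,"dz": 0.03,"rx": 0,"ry": 0,"rz": 0,"claw": 1}
    - {"dx": 0,"dy": 0,"dz": 0.03,"rx": 0,"ry": 0,"rz": 0,"claw": 1}
    - {"dx": 0,"dy": 0,"dz": 0,"rx": 0,"ry": 0,"rz": 0,"claw": 1}

```text
time_s: 14.95
ee_pos: [0.6026, 0.0491, 0.1152]
eef_rot: [-3.141, 0.001, 0.821]
force: [0.4, -0.4, -2.2]
grip_width: 0.0553
grip_force: 35.0
```

```bash
python3 - <<'E'
from h import *
rel(.6026,.049,.088,47)
E
```

```text
pos [0.6026 0.0491 0.1152] yaw 47.02 F [ 0.4 -0.4 -2.2] M [-0.05  0.13 -0.02] w 0.0553 t 14.95
dx -0.001 dy 0.001 dz 0.272 rz 0.000
```

>>> step_arm:
  plan:
    - {"dx": 0,"dy": 0,"dz": 0.05,"rx": 0,"ry": 0,"rz": 0,"claw": 1}
    - {"dx": 0,"dy": 0,"dz": 0.05,"rx": 0,"ry": 0,"rz": 0,"claw": 1}
    - {"dx": 0,"dy": 0,"dz": 0.05,"rx": 0,"ry": 0,"rz": 0,"claw": 1}
    - {"dx": 0,"dy": 0,"dz": 0.05,"rx": 0,"ry": 0,"rz": 0,"claw": 1}
    - {"dx": 0,"dy": 0,"dz": 0,"rx": 0,"ry": 0,"rz": 0,"claw": 1}

```text
time_s: 15.45
ee_pos: [0.6024, 0.0491, 0.0948]
eef_rot: [-3.141, 0.001, 0.821]
force: [-0.1, 0.3, -3.2]
grip_width: 0.0557
grip_force: 35.0
```

```bash
python3 - <<'E'
from h import *
rel(.6026,.049,.0868,47)
E
```

```text
pos [0.6024 0.0491 0.0948] yaw 47.01 F [-0.1  0.3 -3.2] M [-0.06  0.15 -0.06] w 0.0557 t 15.45
dx 0.000 dy 0.002 dz 0.080 rz 0.000
```

>>> step_arm:
  plan:
    - {"dx": 0,"dy": 0,"dz": 0.04,"rx": 0,"ry": 0,"rz": 0,"claw": 1}
    - {"dx": 0,"dy": 0,"dz": 0.03,"rx": 0,"ry": 0,"rz": 0,"claw": 1}
    - {"dx": 0,"dy": 0,"dz": 0.015,"rx": 0,"ry": 0,"rz": 0,"claw": 1}
    - {"dx": 0,"dy": 0,"dz": 0,"rx": 0,"ry": 0,"rz": 0,"claw": 1}

```text
time_s: 15.85
ee_pos: [0.6028, 0.0491, 0.0871]
eef_rot: [-3.142, 0.0, 0.821]
force: [0.2, -0.1, -2.3]
grip_width: 0.0554
grip_force: 35.0
```

```bash
python3 - <<'E'
from h import *
rel(.6026,.049,.0868,47)
E
```

```text
pos [0.6028 0.0491 0.0871] yaw 47.02 F [ 0.2 -0.1 -2.3] M [-0.03  0.11 -0.02] w 0.0554 t 15.85
dx -0.002 dy -0.001 dz 0.003 rz 0.000
```

>>> step_arm:
  plan:
    - {"dx": 0,"dy": 0,"dz": 0.012,"rx": 0,"ry": 0,"rz": 0,"claw": 1}
    - {"dx": 0,"dy": 0,"dz": 0,"rx": 0,"ry": 0,"rz": 0,"claw": 1}

```text
time_s: 16.05
ee_pos: [0.603, 0.0491, 0.0868]
eef_rot: [3.141, -0.0, 0.821]
force: [-3.1, 0.0, 4.4]
grip_width: 0.0557
grip_force: 35.0
```

>>> step_arm:
  plan:
    - {"dx": 0,"dy": 0,"dz": 0,"rx": 0,"ry": 0,"rz": 0,"claw": 0}
    - {"dx": 0,"dy": 0,"dz": 0,"rx": 0,"ry": 0,"rz": 0,"claw": 0}
    - {"dx": 0,"dy": 0,"dz": 0,"rx": 0,"ry": 0,"rz": 0,"claw": 0}
    - {"dx": 0,"dy": 0,"dz": 0,"rx": 0,"ry": 0,"rz": 0,"claw": 0}
    - {"dx": 0,"dy": 0,"dz": -0.1,"rx": 0,"ry": 0,"rz": 0,"claw": 0}
    - {"dx": 0,"dy": 0,"dz": -0.3,"rx": 0,"ry": 0,"rz": 0,"claw": 0}
    - {"dx": 0,"dy": 0,"dz": -0.4,"rx": 0,"ry": 0,"rz": 0,"claw": 0}

```text
time_s: 16.75
ee_pos: [0.6021, 0.0491, 0.1662]
eef_rot: [-3.14, 0.002, 0.821]
force: [1.0, 0.3, 0.2]
grip_width: 0.094
grip_force: 0.0
```

>>> step_arm:
  plan:
    - {"dx": -0.319,"dy": 0.296,"dz": 0,"rx": 0,"ry": 0,"rz": 0,"claw": 0}
    - {"dx": -0.319,"dy": 0.296,"dz": 0,"rx": 0,"ry": 0,"rz": 0,"claw": 0}
    - {"dx": -0.319,"dy": 0.296,"dz": 0,"rx": 0,"ry": 0,"rz": 0,"claw": 0}
    - {"dx": -0.319,"dy": 0.296,"dz": 0,"rx": 0,"ry": 0,"rz": 0,"claw": 0}
    - {"dx": -0.319,"dy": 0.296,"dz": 0,"rx": 0,"ry": 0,"rz": 0,"claw": 0}
    - {"dx": -0.319,"dy": 0.296,"dz": 0,"rx": 0,"ry": 0,"rz": 0,"claw": 0}
    - {"dx": -0.319,"dy": 0.296,"dz": 0,"rx": 0,"ry": 0,"rz": 0,"claw": 0}
    - {"dx": -0.319,"dy": 0.296,"dz": 0,"rx": 0,"ry": 0,"rz": 0,"claw": 0}
    - {"dx": -0.319,"dy": 0.296,"dz": 0,"rx": 0,"ry": 0,"rz": 0,"claw": 0}
    - {"dx": 0,"dy": 0,"dz": 0.3,"rx": 0,"ry": 0,"rz": 0,"claw": 0}

```text
time_s: 17.75
ee_pos: [0.6022, -0.3485, 0.1401]
eef_rot: [3.134, -0.001, 0.816]
force: [0.1, 0.6, -0.6]
grip_width: 0.094
grip_force: 0.0
```

>>> step_arm:
  plan:
    - {"dx": 0,"dy": 0,"dz": 0.3,"rx": 0,"ry": 0,"rz": 0,"claw": 0}
    - {"dx": 0,"dy": 0,"dz": 0,"rx": 0,"ry": 0,"rz": 0,"claw": 0}
    - {"dx": 0,"dy": 0,"dz": 0,"rx": 0,"ry": 0,"rz": 0,"claw": 0}

```text
time_s: 18.05
ee_pos: [0.6022, -0.3426, 0.1073]
eef_rot: [3.141, -0.0, 0.821]
force: [-0.2, 0.3, 0.5]
grip_width: 0.0942
grip_force: 0.0
```

```bash
python3 - <<'E'
from h import *
rel(.6015,-.343,.024,47)
p=viewer.camera("side"); save(p,"side6.png"); q=viewer.camera("top")
A=cv2.resize(cv2.convertScaleAbs(p["img"][140:360,230:390,::-1],alpha=1.5),(436,600),interpolation=cv2.INTER_CUBIC)
B=cv2.resize(cv2.convertScaleAbs(q["img"][160:280,245:315,::-1],alpha=1.5),(350,600),interpolation=cv2.INTER_CUBIC)
cv2.imwrite("pics/s6.png",np.hstack([A,B]))
E
```

```text
pos [ 0.6022 -0.3426  0.1073] yaw 47.02 F [-0.2  0.3  0.5] M [-0.11  0.16 -0.04] w 0.0942 t 18.05
dx -0.008 dy -0.002 dz 0.833 rz 0.000
```

View pics/s6.png

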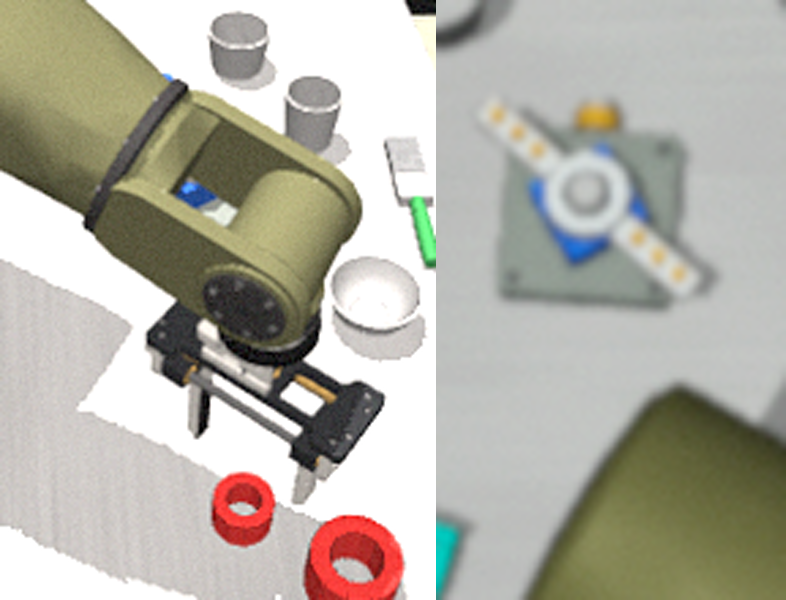

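The spray arm sits on the collar with the spindle through its hub (crop (587,190)). The fingers straddle the small red ring (243,508) and clear the big one (355,565).

>>> step_arm:
  plan:
    - {"dx": -0.008,"dy": -0.002,"dz": 0.4,"rx": 0,"ry": 0,"rz": 0,"claw": 0}
    - {"dx": 0,"dy": 0,"dz": 0.3,"rx": 0,"ry": 0,"rz": 0,"claw": 0}
    - {"dx": 0,"dy": 0,"dz": 0.13,"rx": 0,"ry": 0,"rz": 0,"claw": 0.1}
    - {"dx": 0,"dy": 0,"dz": 0,"rx": 0,"ry": 0,"rz": 0,"claw": 1}
    - {"dx": 0,"dy": 0,"dz": 0,"rx": 0,"ry": 0,"rz": 0,"claw": 1}
    - {"dx": 0,"dy": 0,"dz": 0,"rx": 0,"ry": 0,"rz": 0,"claw": 1}
    - {"dx": 0,"dy": 0,"dz": 0,"rx": 0,"ry": 0,"rz": 0,"claw": 1}
    - {"dx": 0,"dy": 0,"dz": 0,"rx": 0,"ry": 0,"rz": 0,"claw": 1}
    - {"dx": 0,"dy": 0,"dz": 0,"rx": 0,"ry": 0,"rz": 0,"claw": 1}
  grip_force: 30

```text
time_s: 19.05
ee_pos: [0.6019, -0.3434, 0.0246]
eef_rot: [3.139, -0.0, 0.821]
force: [-0.2, -0.4, 7.3]
grip_width: 0.0543
grip_force: 30.0
```

>>> step_arm:
  plan:
    - {"dx": 0,"dy": 0,"dz": -0.3,"rx": 0,"ry": 0,"rz": 0,"claw": 1}
    - {"dx": 0,"dy": 0,"dz": -0.45,"rx": 0,"ry": 0,"rz": 0,"claw": 1}
    - {"dx": 0,"dy": 0,"dz": -0.45,"rx": 0,"ry": 0,"rz": 0,"claw": 1}
    - {"dx": 0,"dy": 0,"dz": -0.15,"rx": 0,"ry": 0,"rz": 0,"claw": 1}
    - {"dx": 0,"dy": 0,"dz": 0,"rx": 0,"ry": 0,"rz": 0,"claw": 1}

```text
time_s: 19.55
ee_pos: [0.6019, -0.3434, 0.1604]
eef_rot: [3.138, -0.001, 0.821]
force: [0.1, 0.0, -1.3]
grip_width: 0.0541
grip_force: 30.0
```

```bash
python3 - <<'E'
from h import *
rel(.6028,.0491,.15,47)
E
```

```text
pos [ 0.6019 -0.3434  0.1604] yaw 47.01 F [ 0.1  0.  -1.3] M [-0.04  0.11  0.06] w 0.0541 t 19.55
dx 2.877 dy -2.669 dz 0.104 rz 0.000
```

>>> step_arm:
  plan:
    - {"dx": 0.32,"dy": -0.297,"dz": 0,"rx": 0,"ry": 0,"rz": 0,"claw": 1}
    - {"dx": 0.32,"dy": -0.297,"dz": 0,"rx": 0,"ry": 0,"rz": 0,"claw": 1}
    - {"dx": 0.32,"dy": -0.297,"dz": 0,"rx": 0,"ry": 0,"rz": 0,"claw": 1}
    - {"dx": 0.32,"dy": -0.297,"dz": 0,"rx": 0,"ry": 0,"rz": 0,"claw": 1}
    - {"dx": 0.32,"dy": -0.297,"dz": 0,"rx": 0,"ry": 0,"rz": 0,"claw": 1}
    - {"dx": 0.32,"dy": -0.297,"dz": 0,"rx": 0,"ry": 0,"rz": 0,"claw": 1}
    - {"dx": 0.32,"dy": -0.297,"dz": 0,"rx": 0,"ry": 0,"rz": 0,"claw": 1}
    - {"dx": 0.32,"dy": -0.297,"dz": 0,"rx": 0,"ry": 0,"rz": 0,"claw": 1}
    - {"dx": 0.317,"dy": -0.293,"dz": 0,"rx": 0,"ry": 0,"rz": 0,"claw": 1}

```text
time_s: 20.45
ee_pos: [0.6009, 0.0512, 0.1553]
eef_rot: [-3.139, 0.003, 0.821]
force: [1.1, 0.2, -1.9]
grip_width: 0.0545
grip_force: 30.0
```

>>> step_arm:
  plan:
    - {"dx": 0,"dy": 0,"dz": 0.1,"rx": 0,"ry": 0,"rz": 0,"claw": 1}
    - {"dx": 0,"dy": 0,"dz": 0.15,"rx": 0,"ry": 0,"rz": 0,"claw": 1}
    - {"dx": 0,"dy": 0,"dz": 0.05,"rx": 0,"ry": 0,"rz": 0,"claw": 1}
    - {"dx": 0,"dy": 0,"dz": 0,"rx": 0,"ry": 0,"rz": 0,"claw": 1}
    - {"dx": 0,"dy": 0,"dz": 0,"rx": 0,"ry": 0,"rz": 0,"claw": 1}

```text
time_s: 20.95
ee_pos: [0.6022, 0.0484, 0.1278]
eef_rot: [-3.141, 0.0, 0.819]
force: [0.1, -0.1, -2.1]
grip_width: 0.0544
grip_force: 30.0
```

```bash
python3 - <<'E'
from h import *
rel(.6027,.0491,.1086,47)
p=viewer.camera("side"); save(p,"side7.png")
cv2.imwrite("pics/s7.png",cv2.resize(cv2.convertScaleAbs(p["img"][120:240,240:370,::-1],alpha=1.6),(650,600),interpolation=cv2.INTER_CUBIC))
E
```

```text
pos [0.6022 0.0484 0.1278] yaw 46.94 F [ 0.1 -0.1 -2.1] M [-0.01  0.1   0.03] w 0.0544 t 20.95
dx 0.008 dy -0.001 dz 0.192 rz -0.001
```

View pics/s7.png

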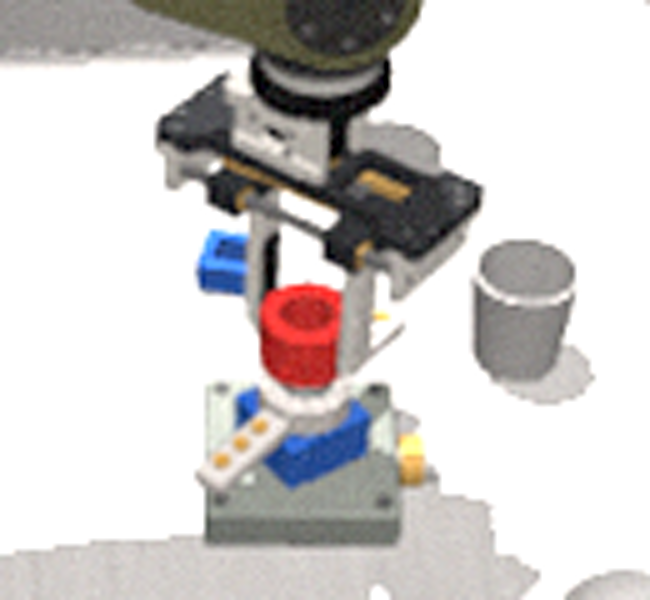

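The red ring is centred over the spindle. Threading it down.

>>> step_arm:
  plan:
    - {"dx": 0.006,"dy": 0,"dz": 0.02,"rx": 0,"ry": 0,"rz": 0,"claw": 1}
    - {"dx": 0,"dy": 0,"dz": 0.03,"rx": 0,"ry": 0,"rz": 0,"claw": 1}
    - {"dx": 0,"dy": 0,"dz": 0.03,"rx": 0,"ry": 0,"rz": 0,"claw": 1}
    - {"dx": 0,"dy": 0,"dz": 0.02,"rx": 0,"ry": 0,"rz": 0,"claw": 1}
    - {"dx": 0,"dy": 0,"dz": 0,"rx": 0,"ry": 0,"rz": 0,"claw": 1}

```text
time_s: 21.5
ee_pos: [0.6024, 0.0499, 0.1177]
eef_rot: [-3.141, 0.0, 0.821]
force: [-0.6, 0.5, -2.4]
grip_width: 0.0541
grip_force: 30.0
```

```bash
python3 - <<'E'
from h import *
rel(.6027,.0491,.1086,47)
E
```

```text
pos [0.6024 0.0499 0.1177] yaw 47.02 F [-0.6  0.5 -2.4] M [-0.05  0.12  0.03] w 0.0541 t 21.5
dx -0.004 dy 0.007 dz 0.091 rz 0.000
```

>>> step_arm:
  plan:
    - {"dx": -0.004,"dy": 0.007,"dz": 0.03,"rx": 0,"ry": 0,"rz": 0,"claw": 1}
    - {"dx": 0,"dy": 0,"dz": 0.03,"rx": 0,"ry": 0,"rz": 0,"claw": 1}
    - {"dx": 0,"dy": 0,"dz": 0.03,"rx": 0,"ry": 0,"rz": 0,"claw": 1}
    - {"dx": 0,"dy": 0,"dz": 0.01,"rx": 0,"ry": 0,"rz": 0,"claw": 1}
    - {"dx": 0,"dy": 0,"dz": 0,"rx": 0,"ry": 0,"rz": 0,"claw": 1}

```text
time_s: 22.0
ee_pos: [0.603, 0.0491, 0.1085]
eef_rot: [3.141, -0.0, 0.821]
force: [-2.4, -0.1, 4.6]
grip_width: 0.0546
grip_force: 30.0
```

```bash
python3 - <<'E'
from h import *
rel(.6027,.0491,.1086,47)
E
```

```text
pos [0.603  0.0491 0.1085] yaw 47.02 F [-2.4 -0.1  4.6] M [-0.11  0.55 -0.01] w 0.0546 t 22.0
dx -0.002 dy -0.002 dz -0.001 rz 0.000
```

Fully home (0.1085 reached against 0.1086 expected, with an upward push felt). Release, rise and check.

>>> step_arm:
  plan:
    - {"dx": 0,"dy": 0,"dz": 0,"rx": 0,"ry": 0,"rz": 0,"claw": 0}
    - {"dx": 0,"dy": 0,"dz": 0,"rx": 0,"ry": 0,"rz": 0,"claw": 0}
    - {"dx": 0,"dy": 0,"dz": 0,"rx": 0,"ry": 0,"rz": 0,"claw": 0}
    - {"dx": 0,"dy": 0,"dz": 0,"rx": 0,"ry": 0,"rz": 0,"claw": 0}
    - {"dx": 0,"dy": 0,"dz": -0.1,"rx": 0,"ry": 0,"rz": 0,"claw": 0}
    - {"dx": 0,"dy": 0,"dz": -0.3,"rx": 0,"ry": 0,"rz": 0,"claw": 0}
    - {"dx": 0,"dy": 0,"dz": -0.45,"rx": 0,"ry": 0,"rz": 0,"claw": 0}
    - {"dx": 0,"dy": 0,"dz": -0.35,"rx": 0,"ry": 0,"rz": 0,"claw": 0}
    - {"dx": 0,"dy": 0,"dz": 0,"rx": 0,"ry": 0,"rz": 0,"claw": 0}
    - {"dx": 0,"dy": 0,"dz": 0,"rx": 0,"ry": 0,"rz": 0,"claw": 0}

```text
time_s: 23.0
ee_pos: [0.6029, 0.0491, 0.2288]
eef_rot: [3.141, -0.001, 0.821]
force: [0.5, 0.6, -0.5]
grip_width: 0.0938
grip_force: 0.0
```

```bash
python3 - <<'E'
from h import *
rel(.6027,.0491,.2,47)
p=viewer.camera("side"); W=cloud(p); I=p["img"].astype(int)
m=(abs(W[...,0]-.6)<.06)&(abs(W[...,1]-.045)<.06)&(I[...,0]>I[...,2]+60)&(W[...,2]>.07)
print("ring top z (want .120)",np.percentile(W[m][:,2],[50,90,97]))
cv2.imwrite("pics/s8.png",cv2.resize(cv2.convertScaleAbs(p["img"][120:240,240:370,::-1],alpha=1.6),(650,600),interpolation=cv2.INTER_CUBIC))
E
```

```text
pos [0.6029 0.0491 0.2288] yaw 47.02 F [ 0.5  0.6 -0.5] M [-0.09  0.09 -0.01] w 0.0938 t 23.0
dx -0.001 dy -0.001 dz 0.288 rz 0.000
ring top z (want .120) [0.11188737 0.11872829 0.12031189]
```

View pics/s8.png

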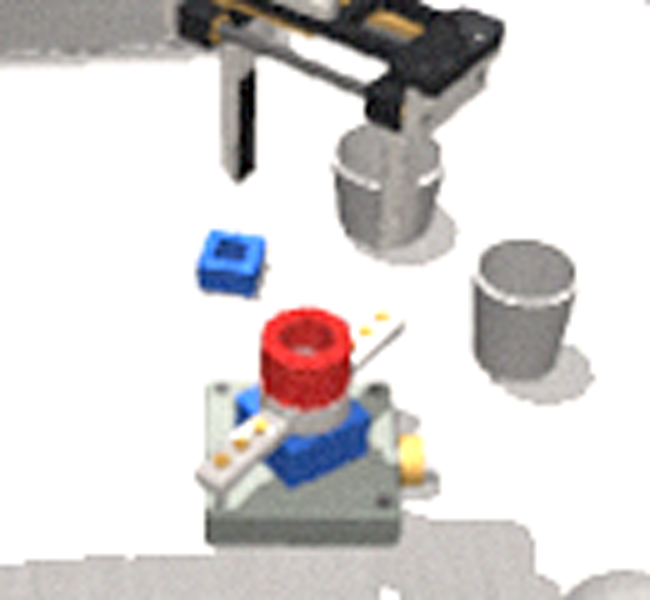

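The stack is flat and complete, with the red ring's top at 0.120. The gripper is clear of it.

```bash
python3 -c "
from station import hand_in
print(hand_in())"
```

```text
the job is handed in; nothing more can be done
None
```

The collar, spray arm and red ring are on the spindle in that order, each fully home, and the job was handed in at about 23 s; no verdict came back.

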